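# Try the lid stay of a weight case

### The arm

A 6-joint arm with a two-finger parallel gripper is mounted at the origin on a cart in front of the work surface, level with it; the furniture and walls round the work are solid. World frame = base frame: x ahead of the robot, y to its left, z up, the work surface at z = 0. Lengths are in m, angles in rad, forces in N, time in s.
With the tool pointing down it reaches from about 0.35 to 0.925 m from the base axis. Payload 6.4 kg.
Tool frame: the origin (TCP) lies at the centre of the arm's flange, where the gripper is bolted on; the fingertips stand 173 mm ahead of it and the grasp point (between the pads) lies 155 mm ahead of it; z points along the fingers, y is the direction in which the jaws open and shut (so a half turn about z gives the same grasp; the last joint's range is limited). The gripper opens to 85 mm and grips with 20 to 120 N. Pads are 22 mm wide; open, the fingers measure 114 mm over their backs; the gripper's body (76 mm by 85 mm) begins 54 mm behind the grasp point. The pads swing forward as they close: fully open they stand 13 mm farther back than shut.
Start: joints at [1.077, 0.245, 1.558, -0, 1.339, -0.174], TCP at [0.204, 0.617, 0.405] pointing down, gripper open.
Joint ranges: [-3.13, 3.13], [-1.02, 2.26], [0.13, 2.54], [-0.95, 4.09], [0.21, 2.88], [-2.74, 2.74]. Speed limits (rad/s): [2.57, 2.57, 3.14, 3.14, 3.14, 3.14].

### API

Orientations are given as a 3x3 rotation matrix whose columns are the frame's x, y, z axes.
In Python, from plant import env gives the robot as it stands. The module is installed in compiled form; this text tells all that it offers.
- The arm moves only by the tool servo_tool, never from a script. Its arguments are lists of equal length, an entry for each row: "dp": the shift along the tool's x, y, z in mm, a list of three; "spin": the turn about the tool's z in degrees; "jaw": the finger opening in mm, from 0 to 85.4. A call has 1 to 12 rows; each row shifts and turns the commanded pose from where the row before left it, along the tool's axes as they then stand; what a row does not reach is not made up. A row lasts 1/8 s, in which the tool goes at most 62.5 mm and 10.7 degrees, less where a joint would pass 70% of its speed; a pose out of reach is approached as far as the arm can. A call with a gripper value outside its range is refused whole. The fingers move at their own pace and stop on an object; "force" is the grip in N (left out, the last holds). Time passes only in rows, so rows that do not move let the fingers close. It gives the time, the measured TCP pose, the force and the opening at its end, in the units of the state.
- env.state(): the state, without advancing time (a new reading comes with each control period).
- env.camera(name): name is "scene" or "top"; returns a dict with "img" (480x640x3 uint8, red, green, blue), "vertical_fov" (degrees; the focal length in pixels is half the picture's height over the tangent of half this angle, whatever the lens; pixels are square), "cx", "cy" (the principal point, pixels), "view" (4x4, takes a point from world to camera coordinates). Camera axes: x right, y down, z forward; pixel columns grow to the right and rows downward; lengths in m; the calibration is good to about 2 mm. A picture is of the moment at which its call begins. There is no depth.
- env.hand_in(): hands the job in, once; it reports no verdict.
The state is a dict: "time": time; "joints": joint angles; "qd": joint speeds; "tau": joint torques, N m; "eef_pos": TCP position; "orientation": TCP orientation; "contact_force": force on the tool from outside, world axes, zero at the start; "moment": the same for the moment, N m; "finger_gap": opening from 0.0 (shut) to 1.0 (fully open).
Only numpy, scipy, OpenCV 4.12 (cv2) and the standard library are available. Lean on these libraries where they do the work, as an engineer would, in place of code of your own. Each camera call takes 0.05 s, during which the arm holds its last target. There are 200 camera calls.

### The job

Try out the folding lid stay of the weight case, the one of the two grey cases that has a stay with a thumb plate on its side. Raise its lid by the handle until the stay locks straight, let go so that the stay alone holds the lid up, then press the thumb plate down to break the stay joint and let the lid come down until it is fully shut.

Things in the scene. Friction and masses are not known exactly. Their poses are not given: they have to be found in the camera images.
- lid_handle (a point): Centre of the steel bow handle on the lid of the larger grey case (mm: 150 deep, 180 wide, 83 high; fixed). Bar 10 thick, 90 long along this point's y, 50 ahead of the lid, clear all round: pinch it from above, closing along x; it turns in the fingers as the lid rises. Shut, x points level to the case's back, z up, height 77. Hinge axis along y, 200 along +x and 7 along -z from here. The point turns with the lid.
- stay_pad (a point): Top centre of the steel thumb plate (24 by 46 wide, 5 thick) on the stay's middle joint, 35 mm outside the case's right (-y) side. Low beside the case when shut; level, about 120 mm above the bench, when locked. Pressed straight down some 15 mm (about 2 N) the stay passes straight; 25 to 30 mm breaks it surely; then draw straight up. The smaller case (140x130x58) has no stay.
- lid (a joint): Angle of the lid, rad: 0 shut, grows as it is raised; the straight stay stops it at about 1.26 (72 degrees). It weighs about 0.5 kg. The hinge is damped: with the stay broken, or let go below the lock, the lid sinks shut by itself in some 3 s.
- stay (a joint): Angle of the stay's middle joint, rad: 0 folded (lid shut), 2.68 straight, 2.88 locked past straight on its stop. A weak spring snaps it from straight to locked once the lid is drawn right up against the stay (aim a few mm past lid 1.26, up to about 10 N); then the lid stays up when released.

How it is judged:
By the outcome, as a careful person would: the job done as asked, in the order asked, and still so for the second after the job is handed in, with the robot touching nothing.
It also fails if it takes over 48 s, if anything falls off the work surface, if the arm or the gripper's body presses on something with over 40 N, if the wrist force passes 120 N, or if a joint passes its speed limit or range.

## Working session

There is one attempt and no reset: what is moved stays moved. The work goes in short steps, Python scripts to look and compute and a tool call to move; the robot and the scene stay as the last step left them, time stands still between calls to the robot, and variables do not carry over. Pictures are saved under pics/ and viewed, about 8 in all and at most 12, crops included, and the job is handed in when it is done.

Besides the shell and the picture viewer there is one more tool, called after ">>>" by a JSON object that holds its "method" and its "body", one argument or row to a line. servo_tool: Moves the arm, as the interface text tells. Its arguments: {"type":"object","properties":{"dp":{"type":"array"},"spin":{"type":"array"},"jaw":{"type":"array"},"force":{"type":"number"}},"required":["dp","spin","jaw"]}

```bash
mkdir -p pics; cat > h.py <<'E'
import numpy as np, cv2
from plant import env
def cam(n,f=None):
    c=env.camera(n)
    if f: cv2.imwrite('pics/'+f,c['img'][:,:,::-1])
    return c
def ray(c,u,v):
    f=240/np.tan(np.radians(c['vertical_fov'])/2)
    V=np.array(c['view']);R=V[:3,:3];o=-R.T@V[:3,3]
    d=R.T@np.array([(u-c['cx'])/f,(v-c['cy'])/f,1]);return o,d
def atz(c,u,v,z):
    o,d=ray(c,u,v);return o+d*(z-o[2])/d[2]
def proj(c,p):
    f=240/np.tan(np.radians(c['vertical_fov'])/2)
    q=np.array(c['view'])@np.r_[p,1];return q[:2]/q[2]*f+[c['cx'],c['cy']]
E
python3 - <<'E'
from h import *
for n in('scene','top'):
    c=cam(n,n+'0.png');print(n,c['vertical_fov'],c['cx'],c['cy'],np.round(c['view'],3).tolist())
s=env.state();print({k:np.round(v,3).tolist() for k,v in s.items()})
E
```

```text
scene 49.68921174757131 322.0547419767518 233.11575149224234 [[0.744, -0.668, 0.008, -0.45], [-0.344, -0.393, -0.853, 0.269], [0.573, 0.632, -0.523, 0.822], [0.0, 0.0, 0.0, 1.0]]
top 49.157931061932985 317.64928287452295 244.32289560448996 [[0.004, -1.0, 0.005, -0.081], [-0.992, -0.005, -0.126, 0.586], [0.126, -0.004, -0.992, 1.093], [0.0, 0.0, 0.0, 1.0]]
{'time': 0.1, 'joints': [1.077, 0.246, 1.559, -0.0, 1.339, -0.174], 'qd': [0.001, -0.001, -0.004, 0.001, -0.003, 0.001], 'tau': [0.0, -43.067, -32.713, -0.0, 0.003, 0.0], 'eef_pos': [0.204, 0.617, 0.404], 'orientation': [[-0.949, 0.314, -0.001], [0.314, 0.949, -0.002], [0.0, -0.002, -1.0]], 'contact_force': [-0.159, 0.335, -0.831], 'moment': [-0.003, 0.048, -0.002], 'finger_gap': 0.998}
```

View pics/scene0.png

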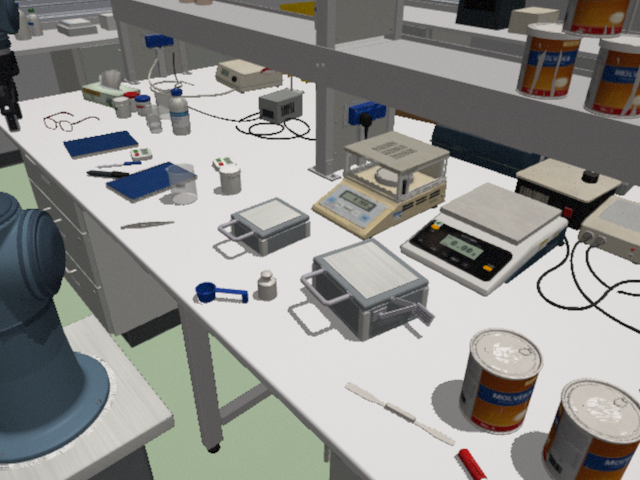

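View pics/top0.png

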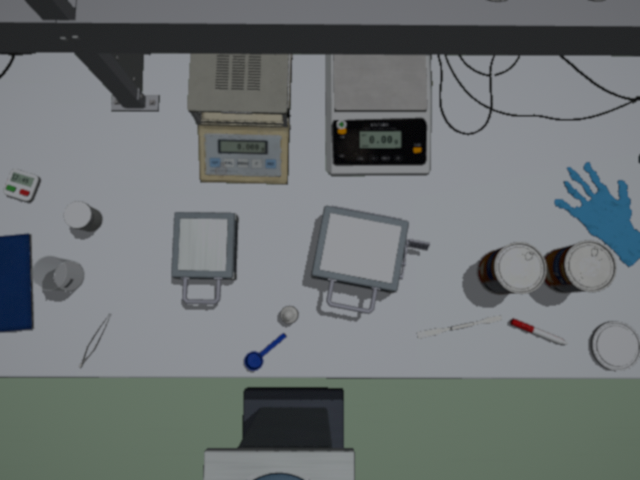

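The scene view shows the larger case at about (365,285), with the stay on its right side and its plate near (420,310). In the top view the lid spans (313–408, 208–290), the handle bar runs about (330,304)–(373,311), and the stay plate is near (418,244). I'll crop for a closer reading.

```bash
python3 - <<'E'
import cv2
i=cv2.imread('pics/top0.png')[195:325,290:450]
cv2.imwrite('pics/top0c.png',cv2.resize(i,None,fx=4.5,fy=4.5,interpolation=cv2.INTER_CUBIC))
E
```

```text
(no output)
```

View pics/top0c.png

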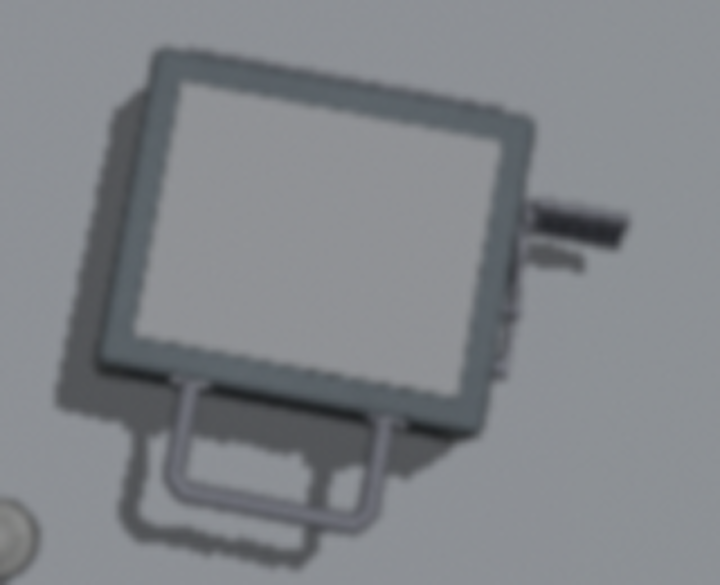

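The crop shows the handle bar from (176,489) to (364,522). The lid's top corners are at (157,50), (533,118), (481,434) and (102,366).

```bash
python3 - <<'E'
from h import *
c=cam('top')
P=lambda u,v,z:atz(c,290+u/4.5,195+v/4.5,z)
a,b=P(176,489,.077),P(364,522,.077);h=P(269,506,.077)
print('bar',a,b,h,np.linalg.norm(a-b),np.degrees(np.arctan2(*(a-b)[[1,0]]))-90)
k=[P(*p,.083) for p in((157,50),(533,118),(481,434),(102,366))]
for i in range(4):print(k[i],np.linalg.norm(k[i]-k[i-1]),np.degrees(np.arctan2(*(k[i]-k[i-1])[[1,0]])))
f=(k[2]+k[3])/2;bk=(k[0]+k[1])/2;print('front',f,'back',bk,np.degrees(np.arctan2(*(bk-f)[[1,0]])))
s=env.state();R=np.array(s['orientation'])
print('yaw of tool x',np.degrees(np.arctan2(R[1,0],R[0,0])))
E
```

```text
bar [ 0.45852892 -0.10244716  0.077     ] [ 0.44397137 -0.18789832  0.077     ] [ 0.45101758 -0.14474652  0.077     ] 0.08668231264373398 -9.668151156686875
[ 0.66049801 -0.09324194  0.083     ] 0.1485939438000854 -9.576918422843084
[ 0.62939454 -0.26698657  0.083     ] 0.17650672554939675 -100.14948247892387
[ 0.48382335 -0.24076674  0.083     ] 0.1479136629866799 169.7895371722359
[ 0.513975   -0.06852014  0.083     ] 0.1748657011949972 80.07101252067895
front [ 0.49889917 -0.15464344  0.083     ] back [ 0.64494627 -0.18011425  0.083     ] -9.892963843790117
yaw of tool x 161.67840929954573
```

```bash
cat >> h.py <<'E'
def tool(d):
    "world displacement (m) to tool mm at the present pose"
    return np.array(env.state()['orientation']).T@np.array(d)*1000
E
python3 - <<'E'
from h import *
from scipy.optimize import least_squares
s=env.state();p0=np.array(s['eef_pos'])
def end(d,n,sp,y0=161.7):
    p=p0[:2].copy();y=np.radians(y0)
    for i in range(n):
        x=np.array([np.cos(y),np.sin(y)]);yy=np.array([np.sin(y),-np.cos(y)])
        p=p+(d[0]*x+d[1]*yy)/1000;y-=np.radians(sp)
    return p
n=15;sp=81.7/n
r=least_squares(lambda d:(end(d,n,sp)-[.451,-.145])*1000,[10,10])
print(r.x,np.linalg.norm(r.x),sp,p0)
for m in(5,8,12):
  print(end(r.x,m,sp))
E
```

```text
[-56.02497813 -15.67168861] 58.1755962451215 5.446666666666667 [0.20424326 0.6168997  0.40383507]
[0.40870666 0.41370941]
[0.47778943 0.25400945]
[0.49525529 0.02327946]
```

>>> {"method": "servo_tool", "body": {
  "dp": [
    [-56,-15.7,0],
    [-56,-15.7,0],
    [-56,-15.7,0],
    [-56,-15.7,0],
    [-56,-15.7,0],
    [-56,-15.7,0],
    [-56,-15.7,0],
    [-56,-15.7,0],
    [-56,-15.7,0],
    [-56,-15.7,10],
    [-56,-15.7,20],
    [-56,-15.7,20]
  ],
  "spin": [5.45,5.45,5.45,5.45,5.45,5.45,5.45,5.45,5.45,5.45,5.45,5.45],
  "jaw": [85,85,85,85,85,85,85,85,85,85,85,85],
  "force": 30
}}

```text
time: 1.65
eef_pos: [0.4942, 0.0214, 0.3543]
orientation: [[-0.106, 0.994, 0.001], [0.994, 0.106, -0.0], [-0.0, 0.001, -1.0]]
contact_force: [0.6, 1.3, -1.0]
finger_gap: 0.993
```

>>> {"method": "servo_tool", "body": {
  "dp": [
    [-56,-15.7,20],
    [-56,-15.7,20],
    [-56,-15.7,0],
    [0,0,0],
    [0,0,0]
  ],
  "spin": [5.45,5.45,5.45,0,0],
  "jaw": [85,85,85,85,85]
}}

```text
time: 2.28
eef_pos: [0.4499, -0.1447, 0.3146]
orientation: [[0.175, 0.985, -0.0], [0.985, -0.175, 0.0], [0.0, -0.0, -1.0]]
contact_force: [0.0, 0.5, -0.2]
finger_gap: 0.996
```

```bash
python3 - <<'E'
from h import *
s=env.state();p=np.array(s['eef_pos']);R=np.array(s['orientation']);print(s['time'],p,np.degrees(np.arctan2(R[1,0],R[0,0])),R[:,2],s['joints'])
print(tool(np.array([.451,-.145,.232])-p))
c=cam('top','top1.png');d=cam('scene','scene1.png')
print(proj(c,p+R[:,2]*.155),proj(d,p+R[:,2]*.155))
A=d['img'][200:360,270:450,::-1];B=c['img'][195:325,290:450,::-1]
A=cv2.resize(A,(500,444));B=cv2.resize(B,(547,444))
cv2.imwrite('pics/c1.png',cv2.resize(np.hstack([A,B]),(800,339)))
E
```

```text
2.275 [ 0.44989979 -0.14471778  0.31459818] 79.9203761744063 [-7.12573733e-05  4.47279190e-04 -9.99999897e-01] [-5.51843522e-01 -7.32546236e-02  2.07300171e+00  3.77699847e-04
  1.14214077e+00 -3.76077972e-01]
[-0.12065074  1.14488385 82.59796738]
[352.58524115 307.77067962] [312.21857236 253.39878449]
```

View pics/c1.png

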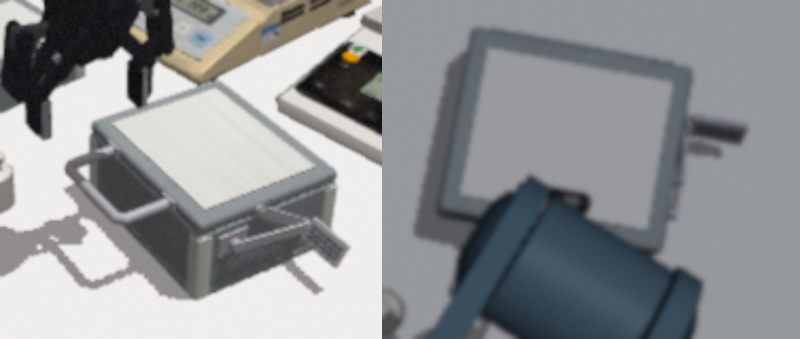

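The scene crop shows the fingers above the bow, with the bar centre at about (316,290) in full pixels. Fully open, the inner finger would hit the lid edge, so I'll narrow the jaws to 40 mm before going down.

>>> {"method": "servo_tool", "body": {
  "dp": [
    [0,1,0],
    [0,0,5],
    [0,0,5],
    [0,0,10],
    [0,0,20],
    [0,0,20],
    [0,0,15],
    [0,0,7.5],
    [0,0,0]
  ],
  "spin": [0,0,0,0,0,0,0,0,0],
  "jaw": [40,40,40,40,40,40,40,40,40],
  "force": 30
}}

```text
time: 3.5
eef_pos: [0.4508, -0.145, 0.2318]
orientation: [[0.175, 0.985, -0.001], [0.985, -0.175, 0.0], [0.0, -0.001, -1.0]]
contact_force: [0.7, 0.1, 0.5]
finger_gap: 0.467
```

```bash
python3 - <<'E'
from h import *
d=cam('scene','scene2.png')
s=env.state();p=np.array(s['eef_pos']);print(p,proj(d,p-[0,0,.155]),proj(d,[.451,-.145,.077]),s['finger_gap'])
cv2.imwrite('pics/c2.png',cv2.resize(d['img'][200:360,250:450,::-1],None,fx=3.5,fy=3.5,interpolation=cv2.INTER_CUBIC))
E
```

```text
[ 0.45109581 -0.14516965  0.23236009] [312.9930982  290.69825753] [312.89289609 290.83301823] 0.46908274503121816
```

View pics/c2.png

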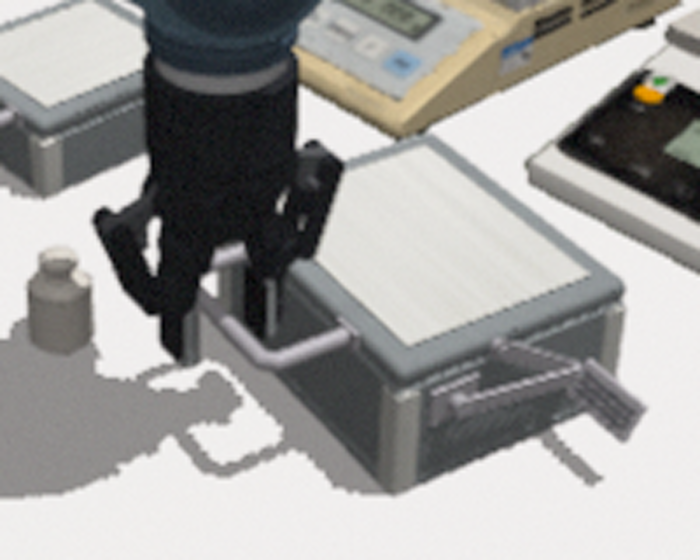

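The fingers straddle the bow bar at about (220,300) in the crop. I'll close on it and work out the arc.

>>> {"method": "servo_tool", "body": {
  "dp": [
    [0,0,0],
    [0,0,0],
    [0,0,0],
    [0,0,0],
    [0,0,0]
  ],
  "spin": [0,0,0,0,0],
  "jaw": [0,0,0,0,0],
  "force": 30
}}

```text
time: 4.18
eef_pos: [0.451, -0.1452, 0.2329]
orientation: [[0.175, 0.985, -0.0], [0.985, -0.175, -0.0], [-0.0, -0.0, -1.0]]
contact_force: [-3.9, 0.9, 5.9]
finger_gap: 0.102
```

```bash
python3 - <<'E'
import numpy as np
t=np.linspace(0,1.26,25);r=np.hypot(.2,.007)*1000;a=np.arctan2(7,200)
y=-r*np.cos(t+a);z=-r*np.sin(t+a)
print([[0,round(b,1),round(c,1)] for b,c in zip(np.diff(y),np.diff(z))])
print(y[-1]-y[0],z[-1]-z[0])
E
```

```text
[[0, np.float64(0.6), np.float64(-10.5)], [0, np.float64(1.2), np.float64(-10.4)], [0, np.float64(1.7), np.float64(-10.4)], [0, np.float64(2.3), np.float64(-10.3)], [0, np.float64(2.8), np.float64(-10.1)], [0, np.float64(3.3), np.float64(-10.0)], [0, np.float64(3.9), np.float64(-9.8)], [0, np.float64(4.4), np.float64(-9.6)], [0, np.float64(4.9), np.float64(-9.3)], [0, np.float64(5.3), np.float64(-9.0)], [0, np.float64(5.8), np.float64(-8.8)], [0, np.float64(6.3), np.float64(-8.4)], [0, np.float64(6.7), np.float64(-8.1)], [0, np.float64(7.1), np.float64(-7.7)], [0, np.float64(7.5), np.float64(-7.3)], [0, np.float64(7.9), np.float64(-6.9)], [0, np.float64(8.2), np.float64(-6.5)], [0, np.float64(8.6), np.float64(-6.1)], [0, np.float64(8.9), np.float64(-5.6)], [0, np.float64(9.2), np.float64(-5.1)], [0, np.float64(9.4), np.float64(-4.7)], [0, np.float64(9.6), np.float64(-4.2)], [0, np.float64(9.9), np.float64(-3.6)], [0, np.float64(10.0), np.float64(-3.1)]]
145.5012507154758 -185.55878667675123
```

>>> {"method": "servo_tool", "body": {
  "dp": [
    [0,0.6,-10.5],
    [0,1.2,-10.4],
    [0,1.7,-10.4],
    [0,2.3,-10.3],
    [0,2.8,-10.1],
    [0,3.3,-10],
    [0,3.9,-9.8],
    [0,4.4,-9.6],
    [0,4.9,-9.3],
    [0,5.3,-9],
    [0,5.8,-8.8],
    [0,6.3,-8.4]
  ],
  "spin": [0,0,0,0,0,0,0,0,0,0,0,0],
  "jaw": [0,0,0,0,0,0,0,0,0,0,0,0]
}}

```text
time: 5.68
eef_pos: [0.4919, -0.1527, 0.3494]
orientation: [[0.174, 0.985, -0.007], [0.985, -0.174, 0.0], [-0.001, -0.007, -1.0]]
contact_force: [-11.9, -3.7, 4.7]
finger_gap: 0.099
```

```bash
python3 - <<'E'
from h import *
d=cam('scene','scene3.png')
s=env.state();p=np.array(s['eef_pos']);print(s['time'],p,s['contact_force'],s['finger_gap'])
cv2.imwrite('pics/c3.png',cv2.resize(d['img'][150:350,250:450,::-1],None,fx=2.8,fy=2.8,interpolation=cv2.INTER_CUBIC))
E
```

```text
5.725 [ 0.49271046 -0.15282813  0.35091642] [-12.72402398  -2.26632529   8.25111717] 0.1055887171361804
```

View pics/c3.png

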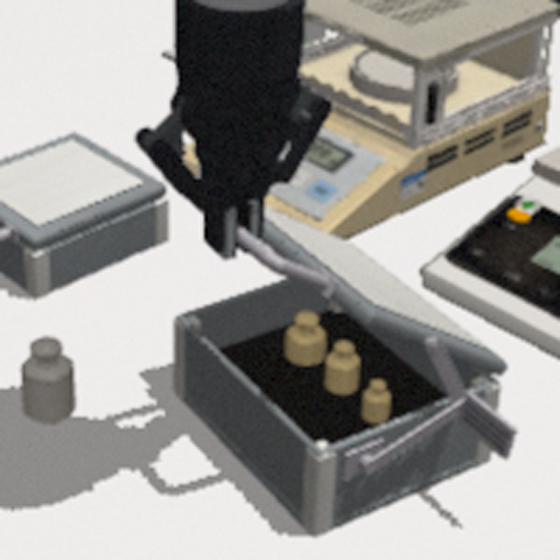

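The lid is about half open, with the bar still held in the fingers. The force pushes radially towards the hinge, about 15 N, so I'll ease outward a little while continuing.

>>> {"method": "servo_tool", "body": {
  "dp": [
    [0,5.7,-8.6],
    [0,6.1,-8.2],
    [0,6.5,-7.8],
    [0,7.4,-7.5],
    [0,7.9,-6.9],
    [0,8.2,-6.5],
    [0,0,0]
  ],
  "spin": [0,0,0,0,0,0,0],
  "jaw": [0,0,0,0,0,0,0]
}}

```text
time: 6.6
eef_pos: [0.5345, -0.1605, 0.3944]
orientation: [[0.175, 0.985, 0.002], [0.985, -0.175, -0.002], [-0.002, 0.002, -1.0]]
contact_force: [1.5, -7.5, -6.4]
finger_gap: 0.104
```

>>> {"method": "servo_tool", "body": {
  "dp": [
    [-0.2,8.6,-6.1],
    [-0.2,8.9,-5.6],
    [-0.2,9.2,-5.1],
    [-0.2,9.4,-4.7],
    [-0.2,9.6,-4.2],
    [0,9.9,-3.6],
    [0,10,-3.1],
    [0,0,0]
  ],
  "spin": [0,0,0,0,0,0,0,0],
  "jaw": [0,0,0,0,0,0,0,0]
}}

```text
time: 7.6
eef_pos: [0.5973, -0.1725, 0.4249]
orientation: [[0.175, 0.985, -0.011], [0.985, -0.175, 0.001], [-0.001, -0.011, -1.0]]
contact_force: [-11.8, -3.9, -3.3]
finger_gap: 0.099
```

```bash
python3 - <<'E'
from h import *
d=cam('scene','scene4.png')
s=env.state();p=np.array(s['eef_pos']);print(s['time'],p,s['contact_force'],s['finger_gap'])
cv2.imwrite('pics/c4.png',cv2.resize(d['img'][130:340,270:450,::-1],None,fx=2.8,fy=2.8,interpolation=cv2.INTER_CUBIC))
E
```

```text
7.65 [ 0.59717818 -0.17252172  0.42486539] [-11.81438254  -3.82518741  -3.35186826] 0.09791742937161739
```

View pics/c4.png

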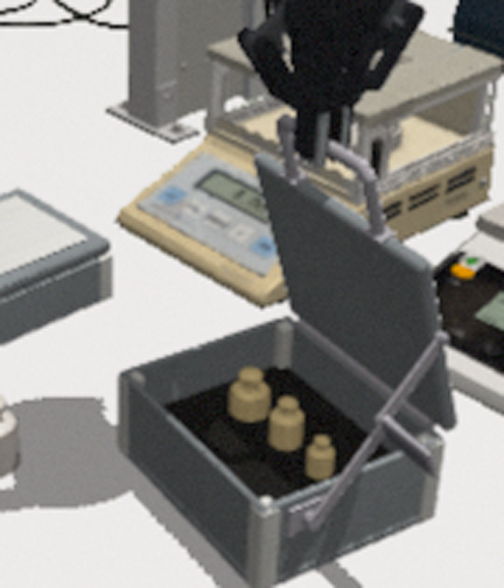

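The stay looks straight in the picture and the handle is being pushed back at about 12 N. I'll add a couple of mm and hold so that it snaps over.

>>> {"method": "servo_tool", "body": {
  "dp": [
    [0,2,-0.5],
    [0,0,0],
    [0,0,0]
  ],
  "spin": [0,0,0],
  "jaw": [0,0,0]
}}

```text
time: 8.02
eef_pos: [0.5985, -0.1728, 0.4251]
orientation: [[0.175, 0.984, -0.013], [0.985, -0.175, 0.002], [-0.0, -0.013, -1.0]]
contact_force: [-14.4, -2.6, -1.6]
finger_gap: 0.097
```

```bash
python3 - <<'E'
from h import *
d=cam('scene','scene5.png')
s=env.state();p=np.array(s['eef_pos']);print(s['time'],p,s['contact_force'],s['finger_gap'])
a=cv2.imread('pics/scene4.png')[230:330,360:450];b=d['img'][230:330,360:450,::-1]
cv2.imwrite('pics/c5.png',cv2.resize(np.hstack([a,b]),None,fx=4.4,fy=4.4,interpolation=cv2.INTER_CUBIC))
E
```

```text
8.075 [ 0.59848027 -0.17276773  0.42507418] [-14.6127857   -3.95828771  -2.95583059] 0.09947892813500339
```

View pics/c5.png

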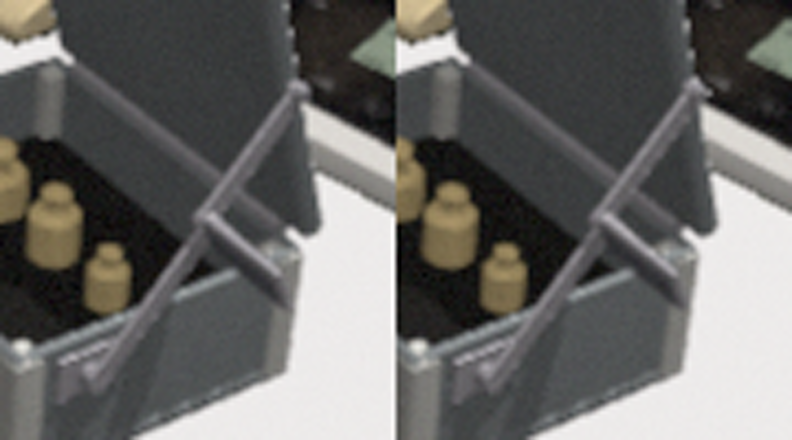

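The joint now sits above the straight line between the link ends, so it is past straight and looks locked. I'll ease back to test that the stay holds, then release.

>>> {"method": "servo_tool", "body": {
  "dp": [
    [0,-1.5,0.3],
    [0,-1.5,0.3],
    [0,-1,0],
    [0,0,0]
  ],
  "spin": [0,0,0,0],
  "jaw": [0,0,0,0]
}}

```text
time: 8.57
eef_pos: [0.5954, -0.1722, 0.4246]
orientation: [[0.175, 0.985, -0.006], [0.985, -0.175, 0.001], [-0.001, -0.006, -1.0]]
contact_force: [-5.7, -5.2, -7.5]
finger_gap: 0.103
```

>>> {"method": "servo_tool", "body": {
  "dp": [
    [0,0,0],
    [0,0,0],
    [0,0,0],
    [0,0,-10],
    [0,0,-25],
    [0,0,-25],
    [0,0,-10],
    [0,0,0]
  ],
  "spin": [0,0,0,0,0,0,0,0],
  "jaw": [40,40,40,40,40,40,40,40]
}}

```text
time: 9.57
eef_pos: [0.5964, -0.1719, 0.4975]
orientation: [[0.175, 0.985, 0.002], [0.985, -0.175, -0.001], [-0.0, 0.002, -1.0]]
contact_force: [-0.5, -0.3, 0.5]
finger_gap: 0.465
```

```bash
python3 - <<'E'
from h import *
d=cam('scene','scene6.png');c=cam('top','top6.png')
s=env.state();p=np.array(s['eef_pos']);print(s['time'],p,s['contact_force'],s['finger_gap'],s['joints'])
A=cv2.resize(d['img'][150:340,300:450,::-1],None,fx=3,fy=3,interpolation=cv2.INTER_CUBIC)
B=cv2.resize(c['img'][180:330,380:450,::-1],None,fx=3.8,fy=3.8,interpolation=cv2.INTER_CUBIC)
cv2.imwrite('pics/c6.png',np.hstack([A,B]));print(A.shape,B.shape)
E
```

```text
9.675 [ 0.5962746  -0.17185148  0.49550415] [ 0.16656067 -0.47864003 -0.36301117] 0.46664654439894826 [-4.63072709e-01  1.17524583e-01  1.53800329e+00  3.30241984e-05
  1.48775814e+00 -2.87289180e-01]
(570, 450, 3) (570, 266, 3)
```

View pics/c6.png

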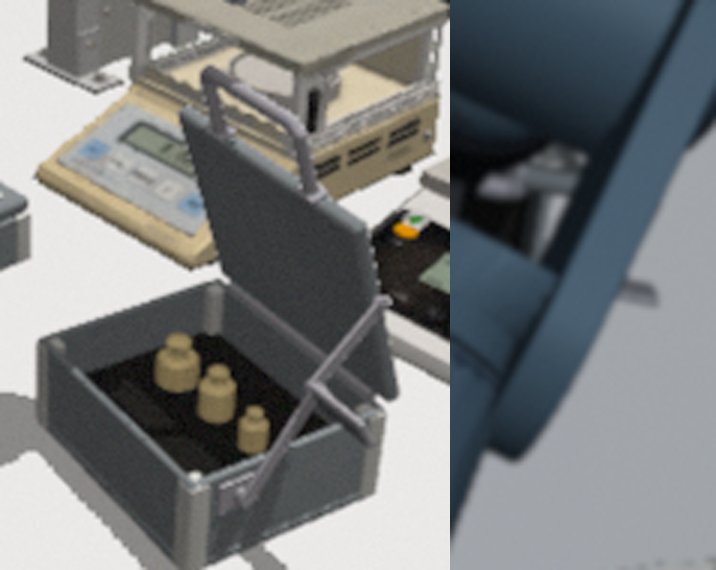

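The stay alone holds the lid with the gripper clear. The arm hides the plate from above, so I'll swing aside to the left, shut the fingers and measure the plate from the top camera.

>>> {"method": "servo_tool", "body": {
  "dp": [
    [34,-37,0],
    [34,-37,0],
    [34,-37,0],
    [34,-37,0],
    [34,-37,0],
    [0,0,0]
  ],
  "spin": [0,0,0,0,0,0],
  "jaw": [0,0,0,0,0,0]
}}

```text
time: 10.42
eef_pos: [0.4424, 0.0297, 0.4956]
orientation: [[0.171, 0.985, -0.001], [0.985, -0.171, 0.0], [0.0, -0.001, -1.0]]
contact_force: [0.4, 0.3, 0.1]
finger_gap: -0.001
```

```bash
python3 - <<'E'
from h import *
d=cam('scene','scene7.png');c=cam('top','top7.png')
s=env.state();p=np.array(s['eef_pos']);print(s['time'],p,s['contact_force'],s['finger_gap'])
A=cv2.resize(d['img'][240:330,370:440,::-1],(420,540),interpolation=cv2.INTER_CUBIC)
B=cv2.resize(c['img'][200:290,380:443,::-1],(378,540),interpolation=cv2.INTER_CUBIC)
cv2.imwrite('pics/c7.png',np.hstack([A,B]))
E
```

```text
10.525 [0.44383451 0.02796358 0.49587815] [ 0.05637633 -0.29693184 -0.69793663] 0.00039210858299010157
```

View pics/c7.png

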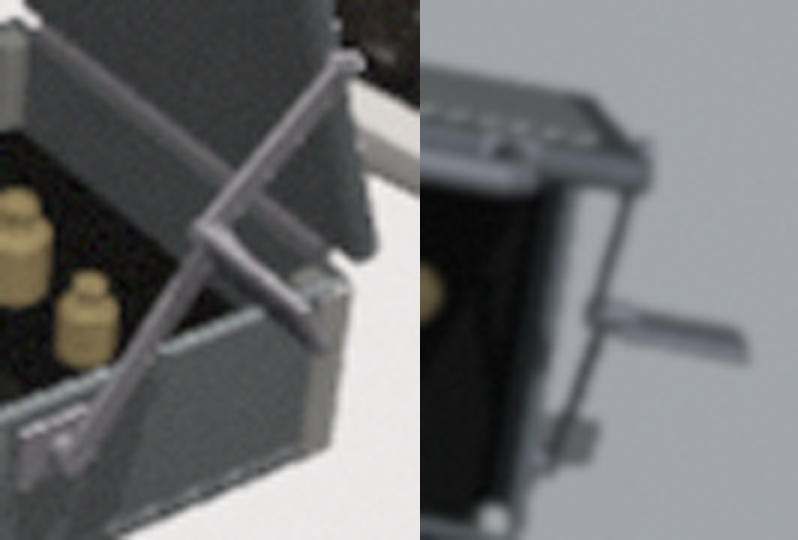

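In the top crop the plate runs from (603,310) to (745,345). In the scene crop it runs from (205,228) to (320,345), and it looks thin. The stay joint lies clearly above the line of its ends. I'll triangulate the plate and overlay a level plate model.

```bash
python3 - <<'E'
from h import *
c=env.camera('top');d=env.camera('scene')
def tri(t,s):
    (o1,a),(o2,b)=ray(c,380+(t[0]-420)/6,200+t[1]/6),ray(d,370+s[0]/6,240+s[1]/6)
    k=np.linalg.lstsq(np.c_[a,-b],o2-o1,rcond=None)[0];return (o1+a*k[0]+o2+b*k[1])/2,np.linalg.norm(o1+a*k[0]-o2-b*k[1])
ex=np.array([np.cos(np.radians(-10)),np.sin(np.radians(-10)),0]);ey=np.array([-ex[1],ex[0],0]);ez=np.array([0,0,1.])
H=np.array([.451,-.145,0])
loc=lambda p:(np.r_[(p-H)@ex,(p-H)@ey,p[2]]*1000).round(1)
for t,s in(((740,333),(308,304)),((747,360),(322,350)),((603,305),(205,226)),((640,170),(348,60)),((550,462),(70,462))):
    p,e=tri(t,s);print(t,loc(p),round(e*1000,1))
cen=H+ .118*ex-.125*ey+.12*ez
A=d['img'][240:330,370:440,::-1];B=c['img'][200:290,380:443,::-1]
A=cv2.resize(A,(420,540),interpolation=cv2.INTER_CUBIC);B=cv2.resize(B,(378,540),interpolation=cv2.INTER_CUBIC)
p,_=tri((740,333),(308,304))
cen=p+.023*ey
print('cen',loc(cen))
for u,col in((ex,(0,0,255)),(ez,(0,255,0))):
    q=[cen+i*.012*u+j*.023*ey for i,j in((1,1),(1,-1),(-1,-1),(-1,1))]
    cv2.polylines(A,[np.int32([(proj(d,x)-[370,240])*6 for x in q])],True,col,1)
    cv2.polylines(B,[np.int32([(proj(c,x)-[380,200])*6 for x in q])],True,col,1)
cv2.imwrite('pics/c8.png',np.hstack([A,B]))
E
```

```text
(740, 333) [ 129.6 -143.   120.1] 0.8
(747, 360) [ 125.1 -150.8  110.1] 5.7
(603, 305) [130.8 -97.  118. ] 1.4
(640, 170) [173.3 -97.7 161.6] 7.5
(550, 462) [ 83.4 -98.9  49.9] 1.3
cen [ 129.6 -120.   120.1]
```

View pics/c8.png

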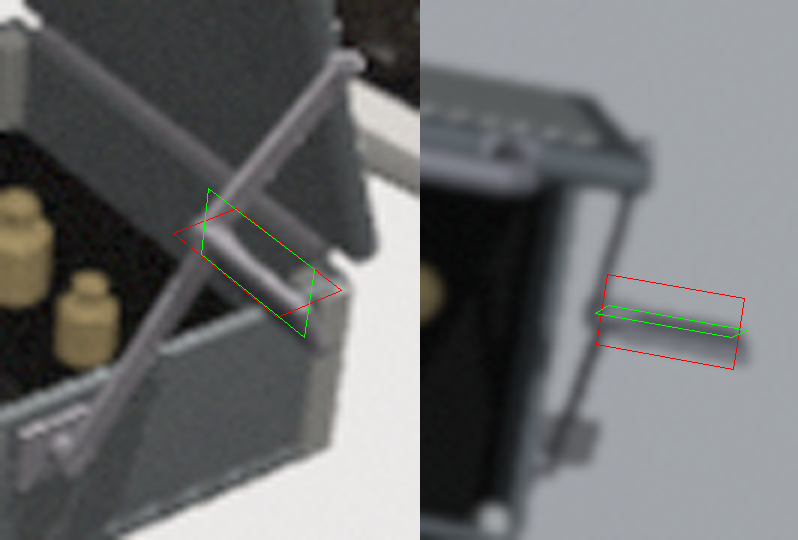

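The plate's upper surface is centred near case-frame (125,-123) mm, at z about 0.12. It looks more tilted than described, but the shut fingertips cover either case. I'll press slightly outboard at local (125,-136), so the gripper body clears the lid and stay, and approach from above.

>>> {"method": "servo_tool", "body": {
  "dp": [
    [-43.7,23,0],
    [-43.7,23,0],
    [-43.7,23,0],
    [-43.7,23,0],
    [-43.7,23,0],
    [-43.7,23,0],
    [-43.7,23,0],
    [0,0,0]
  ],
  "spin": [0,0,0,0,0,0,0,0],
  "jaw": [0,0,0,0,0,0,0,0]
}}

```text
time: 11.62
eef_pos: [0.5491, -0.3059, 0.4945]
orientation: [[0.18, 0.984, -0.002], [0.984, -0.18, 0.001], [0.001, -0.002, -1.0]]
contact_force: [0.2, 0.1, -0.3]
finger_gap: -0.003
```

>>> {"method": "servo_tool", "body": {
  "dp": [
    [0,0,40],
    [0,0,50],
    [0,0,50],
    [0,0,40],
    [0,0,0],
    [0,0,0]
  ],
  "spin": [0,0,0,0,0,0],
  "jaw": [0,0,0,0,0,0]
}}

```text
time: 12.38
eef_pos: [0.5495, -0.302, 0.3185]
orientation: [[0.175, 0.985, 0.002], [0.985, -0.175, -0.002], [-0.001, 0.002, -1.0]]
contact_force: [0.0, -0.5, 0.9]
finger_gap: 0.002
```

```bash
python3 - <<'E'
from h import *
d=cam('scene','scene9.png')
s=env.state();p=np.array(s['eef_pos']);print(s['time'],p,s['contact_force'],s['finger_gap'])
print(tool(np.array([.5505,-.3007,.293])-p))
cv2.imwrite('pics/c9.png',cv2.resize(d['img'][150:340,320:460,::-1],None,fx=3,fy=3,interpolation=cv2.INTER_CUBIC))
E
```

```text
12.425 [ 0.54963663 -0.30210081  0.31923735] [-0.05750284 -0.17746918 -0.09910929] 6.383081842132525e-06
[ 1.58127324  0.51052389 26.23633689]
```

View pics/c9.png

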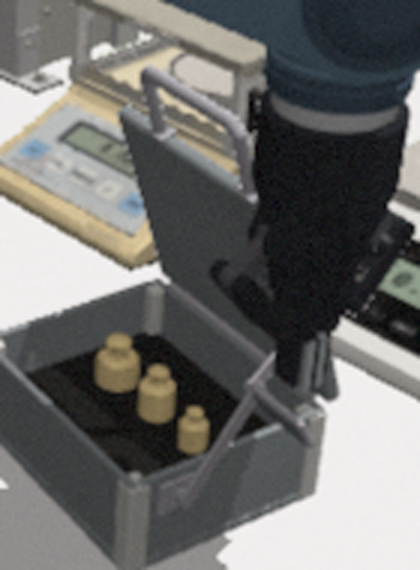

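The shut fingers stand about 26 mm above the outer half of the plate. The plate is around (285,412) in the crop. I'll move in 4 mm and go down gently, watching the force.

>>> {"method": "servo_tool", "body": {
  "dp": [
    [4,0.5,0],
    [0,0,10],
    [0,0,10],
    [0,0,5],
    [0,0,4],
    [0,0,3],
    [0,0,0]
  ],
  "spin": [0,0,0,0,0,0,0],
  "jaw": [0,0,0,0,0,0,0]
}}

```text
time: 13.3
eef_pos: [0.5521, -0.2985, 0.288]
orientation: [[0.175, 0.985, 0.007], [0.985, -0.174, -0.005], [-0.003, 0.008, -1.0]]
contact_force: [0.1, 0.1, 1.5]
finger_gap: -0.001
```

Contact is felt at 1.5 N. I'll press on to about 28 mm past contact, then draw straight up.

>>> {"method": "servo_tool", "body": {
  "dp": [
    [0,0,5],
    [0,0,5],
    [0,0,5],
    [0,0,5],
    [0,0,4],
    [0,0,0]
  ],
  "spin": [0,0,0,0,0,0],
  "jaw": [0,0,0,0,0,0]
}}

```text
time: 14.05
eef_pos: [0.55, -0.2976, 0.26]
orientation: [[0.175, 0.985, -0.001], [0.985, -0.175, 0.001], [0.0, -0.001, -1.0]]
contact_force: [-1.2, -0.1, -1.0]
finger_gap: 0.002
```

```bash
python3 - <<'E'
from h import *
d=cam('scene','scene10.png');a=cv2.imread('pics/scene9.png').astype(int);b=d['img'][:,:,::-1].astype(int)
s=env.state();print(s['time'],s['eef_pos'],s['contact_force'])
D=np.abs(a-b).sum(2)
# handle/lid part left of the gripper: cols 355-395, rows 165-240
print('lid change',D[165:240,355:395].mean(), 'ref',D[60:120,150:250].mean())
E
```

```text
14.1 [ 0.55015811 -0.29767195  0.26045422] [-0.2486628   0.33010591 -0.03998308]
lid change 95.08766666666666 ref 39.573166666666665
```

The force has dropped to zero and the lid region has changed, so the stay seems broken. I'll draw straight up.

>>> {"method": "servo_tool", "body": {
  "dp": [
    [0,0,-30],
    [0,0,-50],
    [0,0,-50],
    [0,0,-50],
    [0,0,0],
    [0,0,0]
  ],
  "spin": [0,0,0,0,0,0],
  "jaw": [0,0,0,0,0,0]
}}

```text
time: 14.85
eef_pos: [0.55, -0.2975, 0.4401]
orientation: [[0.175, 0.985, -0.0], [0.985, -0.175, 0.0], [0.0, -0.0, -1.0]]
contact_force: [0.1, 1.1, -1.1]
finger_gap: 0.002
```

>>> {"method": "servo_tool", "body": {
  "dp": [
    [0,0,0],
    [0,0,0],
    [0,0,0],
    [0,0,0],
    [0,0,0],
    [0,0,0],
    [0,0,0],
    [0,0,0],
    [0,0,0],
    [0,0,0],
    [0,0,0],
    [0,0,0]
  ],
  "spin": [0,0,0,0,0,0,0,0,0,0,0,0],
  "jaw": [0,0,0,0,0,0,0,0,0,0,0,0]
}}

```text
time: 16.35
eef_pos: [0.5502, -0.2977, 0.4406]
orientation: [[0.175, 0.985, 0.0], [0.985, -0.175, 0.0], [0.0, 0.0, -1.0]]
contact_force: [-0.2, -0.4, -0.4]
finger_gap: -0.001
```

```bash
cat > cmp.py <<'E'
from h import *
import sys
d=cam('scene',sys.argv[1]);b=d['img'][:,:,::-1]
s=env.state();print(s['time'],np.round(s['eef_pos'],3),np.round(s['contact_force'],1))
# whole case region below the gripper, handle included, against the shut picture and the raised one
B=cv2.GaussianBlur(b,(3,3),0).astype(int)
for n in('scene0','scene9'):
    a=cv2.GaussianBlur(cv2.imread(f'pics/{n}.png'),(3,3),0).astype(int);D=np.abs(a-B).sum(2)
    print(n,'case',D[240:340,300:440].mean().round(1),'handle',D[265:305,300:350].mean().round(1),'stay',D[290:330,375:437].mean().round(1))
E
python3 cmp.py scene11.png
```

```text
16.4 [ 0.55  -0.298  0.441] [ 0.   0.2 -0.6]
scene0 case 80.8 handle 121.3 stay 66.6
scene9 case 159.4 handle 90.7 stay 66.9
```

Wait for the lid to finish sinking, then compare again.

>>> {"method": "servo_tool", "body": {
  "dp": [
    [0,0,-10],
    [0,0,0],
    [0,0,0],
    [0,0,0],
    [0,0,0],
    [0,0,0],
    [0,0,0],
    [0,0,0],
    [0,0,0],
    [0,0,0],
    [0,0,0],
    [0,0,0]
  ],
  "spin": [0,0,0,0,0,0,0,0,0,0,0,0],
  "jaw": [0,0,0,0,0,0,0,0,0,0,0,0]
}}

```text
time: 17.9
eef_pos: [0.5502, -0.2977, 0.4506]
orientation: [[0.175, 0.985, 0.0], [0.985, -0.175, -0.0], [-0.0, 0.0, -1.0]]
contact_force: [0.5, -0.2, -0.9]
finger_gap: 0.003
```

>>> {"method": "servo_tool", "body": {
  "dp": [
    [0,0,0],
    [0,0,0],
    [0,0,0],
    [0,0,0],
    [0,0,0],
    [0,0,0],
    [0,0,0],
    [0,0,0],
    [0,0,0],
    [0,0,0],
    [0,0,0],
    [0,0,0]
  ],
  "spin": [0,0,0,0,0,0,0,0,0,0,0,0],
  "jaw": [0,0,0,0,0,0,0,0,0,0,0,0]
}}

```text
time: 19.4
eef_pos: [0.5502, -0.2977, 0.4506]
orientation: [[0.175, 0.985, 0.0], [0.985, -0.175, -0.0], [-0.0, 0.0, -1.0]]
contact_force: [0.2, 0.2, 1.0]
finger_gap: 0.001
```

```bash
python3 cmp.py scene12.png; python3 - <<'E'
from h import *
# shift of handle and stay between the first picture and now; noise floor on a static patch
a=cv2.imread('pics/scene0.png',0);b=cv2.imread('pics/scene12.png',0)
for n,(r0,r1,c0,c1) in dict(handle=(262,308,300,350),stay=(290,330,378,437),lidfront=(255,335,305,420),static=(190,255,215,312)).items():
    t=a[r0:r1,c0:c1];R=cv2.matchTemplate(b[r0-12:r1+12,c0-12:c1+12],t,cv2.TM_CCOEFF_NORMED)
    _,v,_,l=cv2.minMaxLoc(R);print(n,round(v,3),l[0]-12,l[1]-12)
E
```

```text
19.45 [ 0.55  -0.298  0.451] [ 0.4 -0.2 -1. ]
scene0 case 46.6 handle 41.2 stay 28.3
scene9 case 176.6 handle 130.2 stay 80.9
handle 0.943 0 0
stay 0.976 0 0
lidfront 0.892 0 0
static 0.999 0 0
```

The handle, stay and lid front are all back at zero shift, but some difference remains, either the arm's shadow or the lid not quite settled. I'll wait another second and check whether it changes.

>>> {"method": "servo_tool", "body": {
  "dp": [
    [0,0,0],
    [0,0,0],
    [0,0,0],
    [0,0,0],
    [0,0,0],
    [0,0,0],
    [0,0,0],
    [0,0,0],
    [0,0,0],
    [0,0,0],
    [0,0,0],
    [0,0,0]
  ],
  "spin": [0,0,0,0,0,0,0,0,0,0,0,0],
  "jaw": [0,0,0,0,0,0,0,0,0,0,0,0]
}}

```text
time: 20.95
eef_pos: [0.5502, -0.2977, 0.4506]
orientation: [[0.175, 0.985, 0.0], [0.985, -0.175, -0.0], [-0.0, 0.0, -1.0]]
contact_force: [-0.3, 1.1, 0.0]
finger_gap: 0.003
```

```bash
python3 cmp.py scene13.png; python3 - <<'E'
from h import *
L=lambda n:cv2.GaussianBlur(cv2.imread(f'pics/scene{n}.png',0),(3,3),0)
a,b,e=L(0),L(12),L(13)
print('12 vs 13',cv2.absdiff(b,e)[240:340,300:440].mean())
for n,(r0,r1,c0,c1) in dict(handle=(262,308,300,350),stay=(290,330,378,437),handlebar=(270,296,302,322)).items():
    f=lambda i:np.float32(cv2.Canny(i,40,120)[r0:r1,c0:c1])
    f2=lambda i:np.float32(cv2.GaussianBlur(f(i),(5,5),0))
    print(n,cv2.phaseCorrelate(f2(a),f2(e)))
# brightness difference map 10 px blocks: signed (now - start)
D=(e.astype(int)-a)[240:340,300:440].reshape(10,10,14,10).mean((1,3)).round().astype(int);print(D)
E
```

```text
21.0 [ 0.55  -0.298  0.451] [-0.4 -0.6 -0.5]
scene0 case 46.4 handle 40.9 stay 28.1
scene9 case 176.6 handle 130.5 stay 80.9
12 vs 13 0.5993571428571428
handle ((0.3537423067626939, -0.09343894248043583), 0.5973504598935445)
stay ((-0.07974828797637912, -0.1010746195607588), 0.7659533333778381)
handlebar ((0.6085971679769795, 1.092832281275415), 0.5285691850715213)
[[  8   9   8   9   9  10  11  11   9   9  10   6   3   3]
 [  9   9  10  11  13  13  12  12  11   9   8   9  10   6]
 [  8   7   9  12  12  12  12  12  12  12  10   9   8  10]
 [  6   8   5  -3   0  12  12  12  12  13  12  10   9   9]
 [-10  -7   4   0 -26  -5   7  -4  -4  12  10   7   8   8]
 [  9 -14  -8  -9 -28 -39 -63 -62 -37   7   6   6   8   8]
 [ -4  -2 -10 -14   3   2 -28 -25   3   5   7   7   8   8]
 [-88 -88 -26   6   4   4  -8  -1   6   6   5   6   6   9]
 [-45 -89 -68  -1   7   4   5   4   4   6   7   9   8   9]
 [-66 -49 -67 -83 -15   6   7   7   8   8   8   9   9   8]]
```

The lid has stopped moving: frames 1.5 s apart match. The stay matches the shut picture to about 0.1 px and the handle to about 0.4 px. What differs is the arm's shadow. I'll hand in.

```bash
python3 -c "
from plant import env
env.hand_in();print(env.state()['time'])"
```

```text
the job is handed in; nothing more can be done
the job is handed in; nothing more can be done
```

I raised the weight case's lid by its handle until the stay locked and let go. The stay alone held it up for about 5 s, including a look from clear of the case. I then pressed the thumb plate down about 30 mm, drew straight up, and the lid sank shut. I handed in at about 21 s of the 48 s allowed, with the gripper clear of everything.

**Last checks:**
- **Lid at rest:** pictures 1.5 s apart are the same.
- **Lid shut:** the stay is within about 0.1 px of its first shut picture and the handle within about 0.4 px. A 1 degree opening would move the handle about 2 px.
- **Forces:** the highest reading I saw was about 15 N, and the press itself read about 1.5 N.

**What disagreed:**
- **Plate tilt:** when locked, the plate looked steeper than the "level" in the task, though at the stated height. The press still broke the stay.
- **Arm shadow:** a small patch on the handle bar showed about a 1 px shift, and some brightness differences remained. I put these down to the arm's shadow. I had used up my picture views, so I compared the final pictures by code only.

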